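# Bleed the compressor and hold its filter cover open

## Task

Bleed the air compressor by pushing its red button fully down and letting it spring back up while the blue filter cover is still shut; then lift the blue cover, which is sprung and falls shut by itself, to 50 degrees from closed (within 7 degrees), so that I can get at the filter. Hold it there with the gripper and finish while still holding it; do not put it down. Do not turn the pressure knob, flip the toggle switch or shift the loose things on the shelf.

Things in the scene. Friction and masses are not known exactly. Their poses are not given: they have to be found in the camera images.
- compressor: aluminium air compressor, fixed, 340 deep (x), 360 wide (y), 193 mm high; origin at shelf level; x to its rear, y to its left, z up; front faces the robot, yaw within 0.3 rad. Deck top 133 mm up, front edge at x = -118 mm. On the deck: left, the filter box under the blue cover; right, the red button in front, orange knob and black toggle behind.
- cover (a joint): angle of the blue filter cover, rad: 0 shut (level), grows as its front edge rises, stop at 1.4; 50 degrees = 0.873. Hinged along the compressor's y at its rear edge. A spring and its weight (0.15 to 0.3 kg) press it shut; at 50 degrees the tab needs 3 to 4 N square to the cover, or 5 to 6 N straight up
- cover_hinge (a point): point on the hinge axis of the cover, in the middle of its width: 60 mm behind the compressor's origin, 85 mm to the left, 184 mm above the shelf; fixed to the compressor
- cover_tab (a point): grip point of the cover's black tab, 180 mm ahead of the hinge axis and 5 mm above it when shut. Cover: blue plate 146 deep, 140 wide, 7 mm thick. Tab: bar 16 mm wide (y), 14 mm high, sticking 52 mm straight out of the middle of the front edge, free at both sides, 50 mm above the deck. Gripped across its width from above, it turns between the pads as the cover swings
- bleed (a joint): travel of the red bleed button in m: 0 up, 0.006 fully down
- bleed_top (a point): centre of the top face of the red bleed button, 32 mm diameter in a 48 mm black housing, top 18 mm above the deck (151 mm above the shelf); 65 mm in front of and 100 mm to the right of the compressor's origin. Pressed straight down; its spring needs 1.5 N to start and 5 N fully down, 6 mm travel, and pushes it back up
- knob_mark (a point): white mark on the orange pressure knob's bar grip (44 mm across, top 44 mm above the deck); the mark lies 18 mm from the knob's axis, which stands 50 mm behind and 138 mm to the right of the compressor's origin; leave it alone
- toggle_tip (a point): centre of the black ball, 26 mm diameter, on the toggle switch, up to 65 mm above the deck; the switch stands 50 mm behind and 55 mm to the right of the compressor's origin; leave it alone
- spray_bottle: empty clear plastic spray bottle lying on its side, red trigger head, 200 mm long, 68 mm thick; origin under its middle, x along it towards the head; leave it alone
- hex_key: steel L-shaped hex key lying flat, 100 x 32 mm, 8 mm thick; origin under the middle of the long arm; leave it alone
- stem_puller: black plastic valve stem puller lying flat, 158 mm long, 30 mm wide, 14 mm high; origin under its middle, x along it; leave it alone
- spanner: steel open-ended spanner lying flat, 170 mm long; origin under its middle, x along it; leave it alone
- tin: upright tin with a yellow band, 60 mm diameter, 70 mm high; origin at the centre of its underside; leave it alone

How it is judged:
By the outcome, as a careful person would: the job done as asked, in the order asked, and still so for the second after the job is handed in, while the arm keeps its last pose, push and grip.
It also fails if it takes over 48 s, if anything falls off the work surface, if the arm or the gripper's body presses on something with over 40 N, if the wrist force passes 120 N, or if a joint passes its speed limit or range.

## Robot

A 6-joint arm with a two-finger parallel gripper is mounted at the origin on the work surface. World frame = base frame: x ahead of the robot, y to its left, z up, the work surface at z = 0. Lengths are in m, angles in degrees, forces in N, time in s.
With the tool pointing down it reaches from about 0.4 to 0.825 m from the base axis. Payload 7 kg.
Tool frame: the origin (TCP) lies midway between the tips of the shut fingers; the grasp point (between the pads) lies 19 mm behind it (hold_point_z is the distance from the TCP to the grasp point, in m); z points along the fingers, y is the line along which they close (so a half turn about z gives the same grasp; the last joint's range is limited). The gripper opens to 88 mm and grips with 3 to 60 N. Pads are 19 mm wide; open, the fingers measure 130 mm over their backs; the gripper's body (78 mm by 193 mm) begins 47 mm behind the grasp point.
Start: joints at [-58.665, 20.546, 0.682, 0, -70.136, -16.507], TCP at [0.173, -0.653, 0.227] pointing down, gripper open.
Joint ranges: [-176.03, 176.03], [-82.01, 121.73], [-58.28, 71.71], [-173.87, 95.51], [-174.79, -0.11], [-173.66, 173.66]. Speed limits (degrees/s): [136.94, 136.94, 172.46, 180, 180, 180].

## Interface

Orientations are given as [roll, pitch, yaw] about the fixed x, y, z axes, in that order (R = Rz(yaw) Ry(pitch) Rx(roll)).
In Python, from plant import get_state, capture, close_job, hold_point_z gives the robot as it stands.
- The arm moves only by the shell command python3 -m inch 'ROWS' [FORCE]. ROWS is text: rows parted by semicolons, each of 5 numbers parted by spaces: the shift along the tool's x, y, z normalised to -1 to 1, where 1 is 0.15 m, then the turn about the tool's z normalised to -1 to 1, where 1 is 360 degrees, then the opening, from 0 (shut) to 1 (fully open). In form: tx ty tz spin grip; .... A call has exactly 8 rows; each row shifts and turns the commanded pose from where the row before left it, along the tool's axes as they then stand; what a row does not reach is not made up. A row lasts 1/8 s, in which the tool goes at most 62.5 mm and 10.7 degrees, less where a joint would pass 70% of its speed; a pose out of reach is approached as far as the arm can. A call with a number of a shift or a turn outside -1 to 1 is refused whole. A call with a gripper value outside its range is refused whole. The fingers move at their own pace and stop on an object; FORCE is the grip in N (left out, the last holds). Time passes only in rows, so rows that do not move let the fingers close, or fill a call up. It gives the time, the measured TCP pose, the force, the opening and the grip force at its end, in the units of the state.
- get_state(): the state, without advancing time (a new reading comes with each control period).
- capture(name): name is "scene" or "top" or "wrist"; returns a dict with "color" (480x640x3 uint8, blue, green, red), "mtx" (3x3 intrinsics, pixels), "R" (3x3) and "t" (3): a world point X has camera coordinates R X + t. Camera axes: x right, y down, z forward; pixel columns grow to the right and rows downward; lengths in m; the calibration is good to about 2 mm. A picture is of the moment at which its call begins. There is no depth.
- close_job(): hands the job in; it is judged then, once.
The state is a dict: "time_s": time; "joints": joint angles; "qd": joint speeds; "joint_torque": joint torques, N m; "tcp_pos": TCP position; "eef_rot": TCP orientation; "contact_force": force on the tool from outside, world axes, zero at the start; "moment": the same for the moment, N m; "gripper_width": finger opening in m; "gripper_force": force on a finger pad.
Only numpy, scipy, OpenCV 4.12 (cv2) and the standard library are available. Lean on these libraries where they do the work, as an engineer would, in place of code of your own. Each camera call takes 0.05 s, during which the arm holds its last target. There are 200 camera calls.

## Working session

There is one attempt and no reset: what is moved stays moved. The work goes in short steps, Python scripts to look and compute and a shell command to move; the robot and the scene stay as the last step left them, time stands still between calls to the robot, and variables do not carry over. Pictures are saved under pics/ and viewed, at most 10 in all, crops included, and the job is handed in when it is done.

```bash
ls; mkdir -p pics
python3 - <<'E'
from plant import *
import cv2
s=get_state()
for k,v in s.items(): print(k,v)
print(hold_point_z)
for n in("scene","top"):
    c=capture(n); cv2.imwrite(f"pics/{n}0.png",c["color"]); print(n,c["mtx"],c["R"],c["t"])
E
```

```text
pics
time_s 0.0
joints [-5.86648874e+01  2.05913022e+01  6.33469635e-01 -1.98783792e-02
 -7.01371236e+01 -1.65075569e+01]
qd [-0.08585676  0.0375067  -0.05263346  0.14205734 -0.04049772  0.04569977]
joint_torque [-6.95468661e-04 -5.82728970e+01  2.93055063e+01  6.99737549e+00
  6.85686129e-03 -1.92866296e-04]
tcp_pos [ 0.17258832 -0.65204511  0.22562265]
eef_rot [ 1.79903647e+02 -9.06691477e-03 -1.65179206e+02]
contact_force [-0.00543227  0.8498525  -0.10898947]
moment [ 0.06418532 -0.03984961 -0.01962264]
gripper_force 0.0
gripper_width 0.08762215839425919
0.0188
scene [[464.35676978   0.         323.09432061]
 [  0.         464.35676978 233.65775523]
 [  0.           0.           1.        ]] [[-0.50843322  0.86097285 -0.01487971]
 [ 0.62107681  0.35468791 -0.69889919]
 [-0.59645558 -0.36458501 -0.71506539]] [ 0.27906526 -0.23830994  1.48451591]
top [[570.26544201   0.         317.84228333]
 [  0.         570.26544201 234.54063553]
 [  0.           0.           1.        ]] [[ 1.04936769e-02 -9.99944940e-01 -2.04891956e-06]
 [-9.83876814e-01 -1.03246880e-02 -1.78549199e-01]
 [ 1.78539347e-01  1.87565349e-03 -9.83930985e-01]] [-0.01166307  0.54952157  1.55246917]
```

View pics/top0.png

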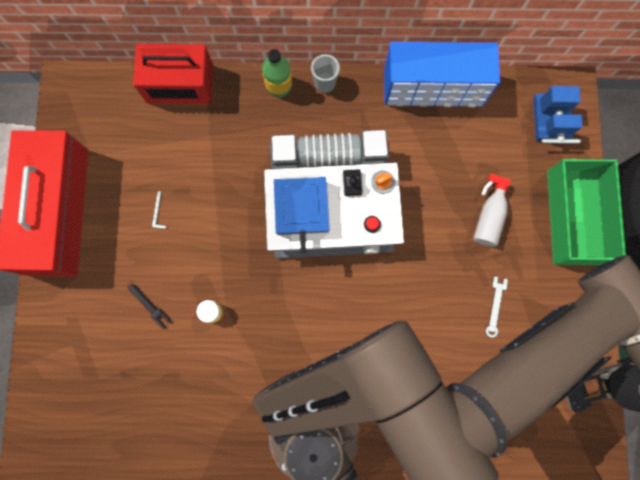

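View pics/scene0.png

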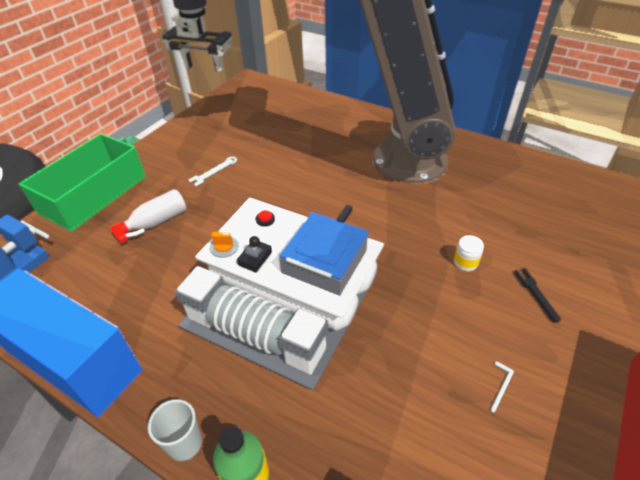

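The top view shows the compressor around (333,207), the red button at (372,224), the blue cover at (302,206) and the black tab at (303,240). In the scene view the button is at (265,217) and the tab at (345,213).

```bash
cat > h.py <<'E'
import numpy as np, cv2
from plant import *
def ray(c,p):
    d=c["R"].T@np.linalg.inv(c["mtx"])@np.array([p[0],p[1],1.]); return -c["R"].T@c["t"],d
def onz(c,p,z):
    o,d=ray(c,p); return o+d*(z-o[2])/d[2]
def proj(c,X):
    q=c["mtx"]@(c["R"]@np.asarray(X)+c["t"]); return q[:2]/q[2]
def tri(a,p,b,q):
    o1,d1=ray(a,p);o2,d2=ray(b,q)
    k=np.linalg.lstsq(np.c_[d1,-d2],o2-o1,rcond=None)[0]
    x,y=o1+d1*k[0],o2+d2*k[1]; return (x+y)/2,np.linalg.norm(x-y)
def blob(c,lo,hi,box):
    x0,y0,x1,y1=box; h=cv2.cvtColor(c["color"],cv2.COLOR_BGR2HSV)
    m=np.zeros(h.shape[:2],np.uint8); m[y0:y1,x0:x1]=cv2.inRange(h,np.array(lo),np.array(hi))[y0:y1,x0:x1]
    k=cv2.findContours(m,0,cv2.CHAIN_APPROX_NONE)[0]; return max(k,key=cv2.contourArea)
def cen(k):
    m=cv2.moments(k); return np.array([m["m10"],m["m01"]])/m["m00"]
E
python3 - <<'E'
from h import *
np.set_printoptions(precision=4,suppress=True)
T=capture("top");S=capture("scene")
def red(c,b):
    c=dict(c);c["color"]=np.roll(c["color"],1,2) # red -> blue hue shift
    c["color"]=c["color"].copy(); return blob(c,(100,150,80),(140,255,255),b)
kt=blob(T,(0,150,90),(8,255,255),(355,208,390,240)); ks=blob(S,(0,150,90),(8,255,255),(250,205,280,230))
kt2=blob(T,(172,150,90),(180,255,255),(0,0,640,480))
print("button px",cen(kt),cv2.contourArea(kt),cen(ks)); print("tri",tri(T,cen(kt),S,cen(ks))); bp=onz(T,cen(kt),.15); print("plane",bp,onz(S,cen(ks),.15))
kb=blob(T,(100,120,60),(130,255,255),(262,165,340,245))
r=cv2.minAreaRect(kb); print("cover rect",r,[onz(T,p,.19) for p in cv2.boxPoints(r)])
# white deck
kd=blob(T,(0,0,170),(180,60,255),(255,160,412,255)); r=cv2.minAreaRect(cv2.convexHull(kd)); print("deck",r,[onz(T,p,.133) for p in cv2.boxPoints(r)])
im=np.hstack([cv2.resize(T["color"][150:270,250:420],None,fx=4,fy=4,interpolation=2)]); cv2.imwrite("pics/c1.png",im)
E
```

```text
button px [372.0183 223.1252] 118.5 [264.5307 215.7678]
tri (array([ 0.5644, -0.1492,  0.1454]), np.float64(5.499778783938726e-06))
plane [ 0.5635 -0.1488  0.15  ] [ 0.5681 -0.1459  0.15  ]
cover rect ((300.7413635253906, 205.1034698486328), (53.73065185546875, 52.08643341064453), 86.633544921875) [array([0.6677, 0.1117, 0.19  ]), array([ 0.6774, -0.0236,  0.19  ]), array([ 0.5352, -0.0329,  0.19  ]), array([0.5258, 0.1001, 0.19  ])]
deck ((332.819091796875, 206.0621337890625), (81.4661865234375, 136.81063842773438), 86.98721313476562) [array([0.7139, 0.1466, 0.133 ]), array([ 0.7381, -0.2249,  0.133 ]), array([ 0.5136, -0.2329,  0.133 ]), array([0.4905, 0.129 , 0.133 ])]
```

View pics/c1.png

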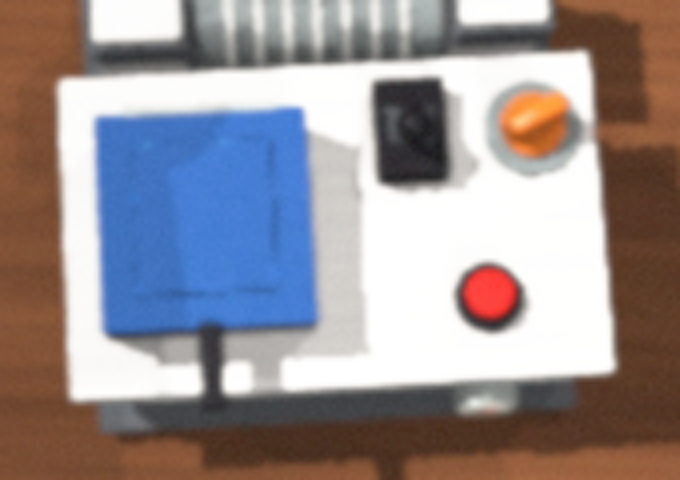

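Fit: compressor yaw ≈ 4.25°, origin ≈ (0.621, −0.0447). That puts the button at (0.5635, −0.149) and the tab at (0.495, 0.031, 0.189). I'll go to the button with the fingers shut.

```bash
python3 -m inch '0 0 -0.3 0.0294 0; 0 0 -0.2 0 0; -0.19 0.21 0 0 0; -0.19 0.21 0 0 0; -0.19 0.21 0 0 0; -0.19 0.21 0 0 0; -0.19 0.21 0 0 0; -0.19 0.21 0 0 0' 20
python3 -m inch '-0.2 0.22 0 0 0; -0.2 0.22 0 0 0; -0.2 0.22 0 0 0; -0.2 0.22 0 0 0; -0.2 0.22 0 0 0; -0.2 0.22 0 0 0; 0 0 0 0 0; 0 0 0 0 0'
cat >> h.py <<'E'
def to(x,y,z,yaw=-175.75):
    from scipy.spatial.transform import Rotation as Ro
    s=get_state(); R=Ro.from_euler("xyz",s["eef_rot"],degrees=True).as_matrix()
    print("t",s["time_s"],"pos",s["tcp_pos"].round(4) if hasattr(s["tcp_pos"],"round") else s["tcp_pos"],"F",s["contact_force"],"units",(R.T@(np.array([x,y,z])-s["tcp_pos"])/.15).round(3),"spin",round((s["eef_rot"][2]-yaw)/360,4),"w",s["gripper_width"])
E
python3 -c "
from h import *
to(.5635,-.149,.165)"
```

```text
time_s: 1.2
tcp_pos: [0.3299, -0.4501, 0.3015]
eef_rot: [180.0, 0.0, -175.8]
contact_force: [0.8, -0.2, -0.6]
gripper_width: 0.0133
gripper_force: 0.0
time_s: 2.2
tcp_pos: [0.4939, -0.2405, 0.3014]
eef_rot: [180.0, -0.0, -175.7]
contact_force: [-0.0, -0.0, -0.2]
gripper_width: 0.0007
gripper_force: 0.0
t 2.2 pos [ 0.4939 -0.2405  0.3014] F [-0.03387886 -0.03396273 -0.21168598] units [-0.508  0.573  0.909] spin 0.0001 w 0.0006653192646633793
```

```bash
python3 -m inch '-0.17 0.19 0 0 0; -0.17 0.19 0 0 0; -0.17 0.19 0 0 0; 0 0 0.2 0 0; 0 0 0.2 0 0; 0 0 0 0 0; 0 0 0 0 0; 0 0 0 0 0'
python3 - <<'E'
from h import *
to(.5635,-.149,.165)
c=capture("wrist"); cv2.imwrite("pics/w1.png",c["color"]); print(proj(c,get_state()["tcp_pos"]), proj(c,[.5635,-.149,.151]))
E
```

```text
time_s: 3.2
tcp_pos: [0.5647, -0.1502, 0.2432]
eef_rot: [-180.0, 0.1, -175.8]
contact_force: [-0.1, -0.4, 0.5]
gripper_width: 0.0003
gripper_force: 0.0
t 3.2 pos [ 0.5647 -0.1502  0.2432] F [-0.11717006 -0.42735609  0.46607004] units [0.009 0.009 0.521] spin -0.0001 w 0.0003349514702303058
[326.24561198 304.1775961 ] [327.7596661  243.99906954]
```

View pics/w1.png

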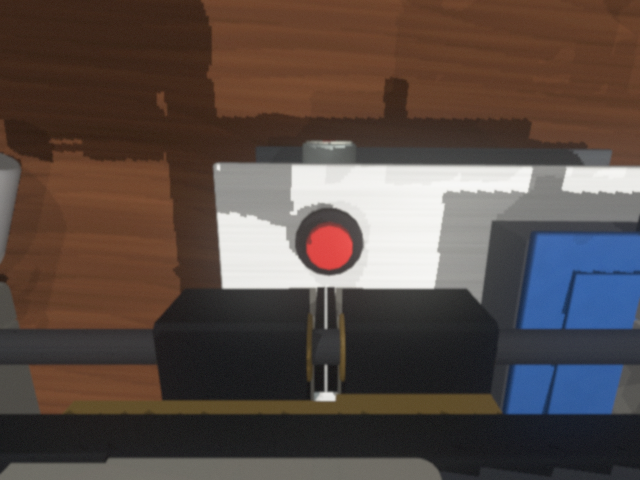

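The wrist view shows the red button at (329,246), against a prediction of (328,244), so it's aligned. Pressing now.

```bash
python3 -m inch '0 0 0.25 0 0; 0 0 0.25 0 0; 0 0 0.05 0 0; 0 0 0.03 0 0; 0 0 0.02 0 0; 0 0 0.02 0 0; 0 0 0.02 0 0; 0 0 0 0 0'
python3 -c "
from h import *
to(.5635,-.149,.145)"
```

```text
time_s: 4.25
tcp_pos: [0.5651, -0.1499, 0.149]
eef_rot: [-179.9, 0.2, -175.7]
contact_force: [-8.2, 3.0, 21.4]
gripper_width: 0.0002
gripper_force: 10.5
t 4.25 pos [ 0.5651 -0.1499  0.149 ] F [-8.23639689  3.01168041 21.35857669] units [0.01  0.007 0.027] spin 0.0002 w 0.00021236532724968707
```

Run:
```python
from h import *
s=get_state(); print(s["moment"])
c=capture("scene"); cv2.imwrite("pics/s2.png",cv2.resize(c["color"][130:330,180:400],None,fx=3,fy=3,interpolation=2))
```

```text
[1.06378052e+00 2.64176219e+00 7.72192200e-04]
```

View pics/s2.png

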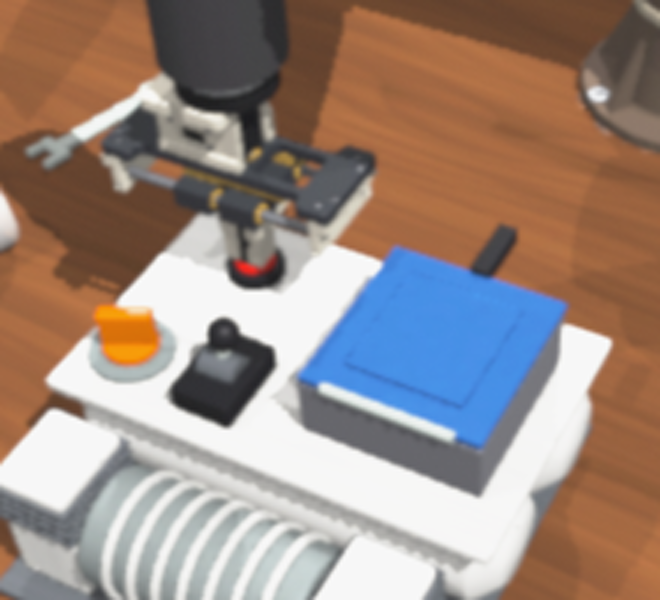

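The scene view shows the shut fingertips on the red button at (255,268) with nothing else touched. The force is 21 N, but z is about 4 mm higher than I expected. I'll measure force against travel on the way up to confirm it was a full press.

```bash
for k in 1; do python3 -m inch '0 0 -0.01 0 0; 0 0 0 0 0; 0 0 0 0 0; 0 0 0 0 0; 0 0 0 0 0; 0 0 0 0 0; 0 0 0 0 0; 0 0 0 0 0' | egrep 'tcp_pos|contact'; done
python3 -m inch '0 0 -0.01 0 0; 0 0 0 0 0; 0 0 0 0 0; 0 0 0 0 0; 0 0 0 0 0; 0 0 0 0 0; 0 0 0 0 0; 0 0 0 0 0' | egrep 'tcp_pos|contact'
python3 -m inch '0 0 -0.01 0 0; 0 0 0 0 0; 0 0 0 0 0; 0 0 0 0 0; 0 0 0 0 0; 0 0 0 0 0; 0 0 0 0 0; 0 0 0 0 0' | egrep 'tcp_pos|contact'
python3 -m inch '0 0 -0.01 0 0; 0 0 0 0 0; 0 0 0 0 0; 0 0 0 0 0; 0 0 0 0 0; 0 0 0 0 0; 0 0 0 0 0; 0 0 0 0 0' | egrep 'tcp_pos|contact'
```

```text
tcp_pos: [0.565, -0.1499, 0.1492]
contact_force: [-1.7, 0.3, 11.1]
tcp_pos: [0.5649, -0.1498, 0.1493]
contact_force: [0.8, -1.0, 7.4]
tcp_pos: [0.5642, -0.1496, 0.1501]
contact_force: [3.9, -1.2, 4.6]
tcp_pos: [0.5639, -0.1496, 0.1515]
contact_force: [1.1, 1.6, 2.8]
```

```bash
python3 -m inch '0 0 -0.01 0 0; 0 0 0 0 0; 0 0 0 0 0; 0 0 0 0 0; 0 0 0 0 0; 0 0 0 0 0; 0 0 0 0 0; 0 0 0 0 0' | egrep 'tcp_pos|contact'
python3 -m inch '0 0 -0.01 0 0; 0 0 0 0 0; 0 0 0 0 0; 0 0 0 0 0; 0 0 0 0 0; 0 0 0 0 0; 0 0 0 0 0; 0 0 0 0 0' | egrep 'tcp_pos|contact'
python3 -m inch '0 0 -0.01 0 0; 0 0 0 0 0; 0 0 0 0 0; 0 0 0 0 0; 0 0 0 0 0; 0 0 0 0 0; 0 0 0 0 0; 0 0 0 0 0' | egrep 'tcp_pos|contact'
```

```text
tcp_pos: [0.5639, -0.1497, 0.153]
contact_force: [0.6, 2.1, 2.6]
tcp_pos: [0.5639, -0.1498, 0.1545]
contact_force: [-1.6, -0.5, 1.7]
tcp_pos: [0.5641, -0.1497, 0.1561]
contact_force: [-0.1, 0.5, 0.3]
```

The hard stop was at 0.149 and release at about 0.155, so the press covered the full 6 mm and the button has sprung back. Next is the tab.

```bash
python3 -m inch '0 0 -0.35 0 0; 0 0 -0.35 0 0; 0.07 0.25 0 0 0.6; 0.08 0.25 0 0 0.6; 0.07 0.25 0 0 0.6; 0.08 0.25 0 0 0.6; 0.07 0.24 0 0 0.6; 0 0 0 0 0.6'
python3 - <<'E'
from h import *
to(.4949,.0312,.170)
c=capture("wrist"); cv2.imwrite("pics/w2.png",c["color"]); print([proj(c,[x,.0312+(x-.4949)*.0741,.196]) for x in (.477,.4949,.529)])
t=capture("top"); k=blob(t,(0,150,90),(8,255,255),(355,208,390,240)); print("button",cen(k),cv2.contourArea(k))
E
```

```text
time_s: 12.3
tcp_pos: [0.4944, 0.0334, 0.2615]
eef_rot: [180.0, 0.0, -175.6]
contact_force: [0.5, -0.0, 0.7]
gripper_width: 0.051
gripper_force: 0.0
t 12.3 pos [0.4944 0.0334 0.2615] F [ 0.47818359 -0.0432616   0.74041701] units [-0.002 -0.015  0.61 ] spin 0.0004 w 0.05101301376741822
[array([322.07971386, 230.25609246]), array([322.0679969 , 258.80629609]), array([322.04699465, 309.98159211])]
button [371.97413793 223.0316092 ] 116.0
```

View pics/w2.png

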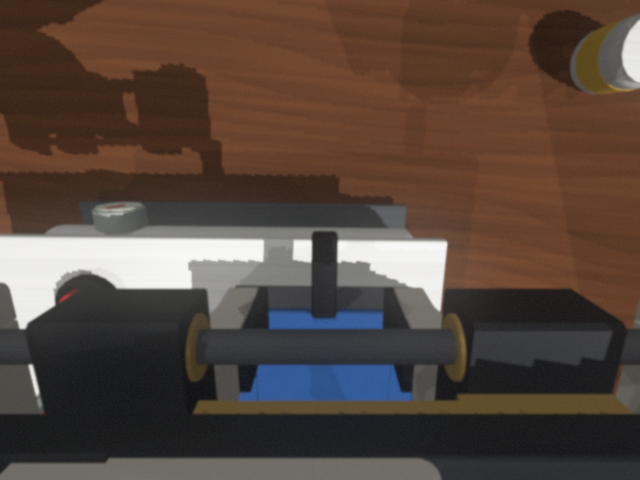

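The tab spans rows 231–317 at column 324 (prediction 230–310 at 322) and is centred between the open fingers. Descending and gripping.

```bash
python3 -m inch '0 -0.01 0.2 0 0.6; 0 0 0.2 0 0.6; 0 0 0.12 0 0.6; 0 0 0.07 0 0.6; 0 0 0 0 0.6; 0 0 0 0 0.05; 0 0 0 0 0.05; 0 0 0 0 0.05' 40
python3 -m inch '0 0 0 0 0.05; 0 0 0 0 0.05; 0 0 0 0 0.05; 0 0 0 0 0.05; 0 0 0 0 0.05; 0 0 0 0 0.05; 0 0 0 0 0.05; 0 0 0 0 0.05'
python3 - <<'E'
from h import *
to(.4949,.0312,.170)
# arc rows: tool x = -local x ; tool z = -z; relative to shut, in units of 0.15
a=np.radians(np.linspace(0,50,11)); r=.18;h=.005
lx=-r*np.cos(a)+h*np.sin(a); z=r*np.sin(a)+h*np.cos(a)
print(np.c_[-np.diff(lx),-np.diff(z)].round(5)/.15)
E
```

```text
time_s: 13.4
tcp_pos: [0.4953, 0.0304, 0.1731]
eef_rot: [180.0, 0.1, -175.7]
contact_force: [-0.5, 0.5, 0.2]
gripper_width: 0.0283
gripper_force: 0.0
time_s: 14.4
tcp_pos: [0.4951, 0.0327, 0.1728]
eef_rot: [179.8, 0.1, -175.8]
contact_force: [-5.5, 13.4, 3.0]
gripper_width: 0.0157
gripper_force: 40.0
t 14.4 pos [0.4951 0.0327 0.1728] F [-5.51299102 13.35242599  3.03010547] units [ 0.002 -0.01   0.019] spin -0.0 w 0.0157074934582629
[[-0.00746667 -0.10446667]
 [-0.01653333 -0.1034    ]
 [-0.02546667 -0.1016    ]
 [-0.03426667 -0.099     ]
 [-0.04273333 -0.0956    ]
 [-0.05093333 -0.09153333]
 [-0.05873333 -0.08673333]
 [-0.06606667 -0.08126667]
 [-0.07286667 -0.0752    ]
 [-0.07913333 -0.0686    ]]
```

```bash
python3 -m inch '0 0.015 0 0 0.05; -0.0075 0 -0.1045 0 0.05; -0.0165 0 -0.1035 0 0.05; -0.0255 0 -0.1015 0 0.05; -0.034 0 -0.099 0 0.05; 0 0 0 0 0.05; 0 0 0 0 0.05; 0 0 0 0 0.05'
python3 -m inch '-0.0425 0 -0.0955 0 0.05; -0.051 0 -0.0915 0 0.05; -0.0585 0 -0.0865 0 0.05; -0.066 0 -0.081 0 0.05; -0.073 0 -0.075 0 0.05; -0.079 0 -0.0685 0 0.05; 0 0 0 0 0.05; 0 0 0 0 0.05'
cat > m.py <<'E'
from h import *
y=np.radians(4.25);L=lambda p:np.array([.6209+np.cos(y)*p[0]-np.sin(y)*p[1],-.0447+np.sin(y)*p[0]+np.cos(y)*p[1],p[2]])
def pt(a,r,h,s): return L([.06-r*np.cos(a)+h*np.sin(a),.085+s,.184+r*np.sin(a)+h*np.cos(a)])
s=get_state();g=np.array(s["tcp_pos"])+[0,0,hold_point_z if not callable(hold_point_z) else hold_point_z()]
d=g-L([.06,.085,.184]); print("grip angle",np.degrees(np.arctan2(d[2],-(d[0]*np.cos(y)+d[1]*np.sin(y))))-1.6,"r",np.linalg.norm(d),s["contact_force"],s["gripper_width"])
ims=[]
for n in("scene","top"):
    c=capture(n); im=c["color"].copy()
    for a,col in((43,(0,255,255)),(50,(0,255,0)),(57,(255,0,255))):
        q=np.array([proj(c,pt(np.radians(a),r,.009,w)) for r,w in((0,.07),(.146,.07),(.146,-.07),(0,-.07))]).round().astype(int)
        for p in q: cv2.circle(im,tuple(int(v) for v in p),1,col,-1)
    b=(240,150,400,300) if n=="scene" else (250,140,410,290)
    ims.append(cv2.resize(im[b[1]:b[3],b[0]:b[2]],None,fx=2.5,fy=2.5,interpolation=2))
import sys; cv2.imwrite(f"pics/{sys.argv[1]}.png",np.hstack(ims))
E
python3 m.py m1
```

```text
time_s: 15.4
tcp_pos: [0.5073, 0.0336, 0.2338]
eef_rot: [180.0, -0.0, -175.8]
contact_force: [-0.9, 5.7, -1.5]
gripper_width: 0.0159
gripper_force: 40.0
time_s: 16.4
tcp_pos: [0.5613, 0.0372, 0.3079]
eef_rot: [-180.0, -0.2, -175.8]
contact_force: [-4.9, 4.7, -1.4]
gripper_width: 0.0156
gripper_force: 40.0
grip angle 49.93400445734226 r 0.18226066668846444 [-4.86496515  4.70147333 -1.39443143] 0.015584293725599744
```

View pics/m1.png

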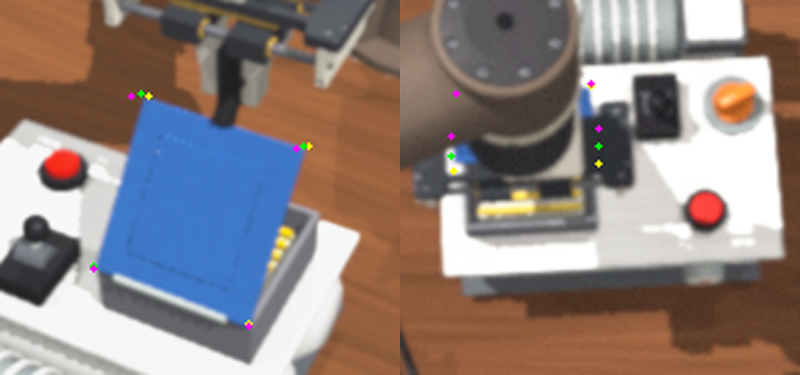

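The scene view shows the cover open, with its front corners at about (146,97) and (303,147). Those match the 43–50° marks, nearest 50, and the gripper pose gives 49.9°. I'll check that it stays put.

```bash
python3 -m inch '0 0 0 0 0.05; 0 0 0 0 0.05; 0 0 0 0 0.05; 0 0 0 0 0.05; 0 0 0 0 0.05; 0 0 0 0 0.05; 0 0 0 0 0.05; 0 0 0 0 0.05'
python3 - <<'E'
import sys; sys.argv=["m","m2"]; exec(open("m.py").read())
c=capture("scene"); k=blob(c,(100,130,60),(130,255,255),(270,180,370,290))
q=cv2.approxPolyDP(cv2.convexHull(k),4,True)[:,0]; print("corners",q.tolist())
for a in(43,47,50,53,57): print(a,[proj(c,pt(np.radians(a),.146,h,w)).round(1).tolist() for w in(.07,-.07) for h in (.009,)])
E
```

```text
time_s: 17.5
tcp_pos: [0.5612, 0.0372, 0.3078]
eef_rot: [-180.0, -0.2, -175.8]
contact_force: [-5.5, 3.3, -1.6]
gripper_width: 0.0157
gripper_force: 40.0
grip angle 49.90069104770815 r 0.18222736628555253 [-5.45449354  3.31112862 -1.60940846] 0.01569198068807957
corners [[298, 190], [360, 210], [339, 279], [279, 257]]
43 [[363.1, 207.9], [299.5, 187.9]]
47 [[361.8, 207.7], [297.5, 187.5]]
50 [[360.6, 207.8], [295.9, 187.5]]
53 [[359.4, 208.1], [294.3, 187.6]]
57 [[357.7, 208.9], [292.0, 188.1]]
```

```bash
python3 -c "
from plant import *
print(close_job())"
```

```text
the job is handed in; nothing more can be done
None
```

I pushed the bleed button its full 6 mm and it sprang back while the cover was still shut. I then lifted the blue cover to about 50° (49.9° from the gripper position, about 49° from the camera), and the gripper was still holding it when I handed in the job.

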